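# Gauge two flanged bushes on a pin and hold the good one up for inspection

### The arm

A 6-joint arm with a two-finger parallel gripper is mounted at the origin on a cart in front of the work surface, level with it; the furniture and walls round the work are solid. World frame = base frame: x ahead of the robot, y to its left, z up, the work surface at z = 0. Lengths are in m, angles in rad, forces in N, time in s.
With the tool pointing down it reaches from about 0.35 to 0.975 m from the base axis. Payload 17.4 kg.
Tool frame: the origin (TCP) lies on the front face of the gripper's body, between the roots of the fingers; the fingertips stand arm.nose_length ahead of it and the grasp point (between the pads) lies 54 mm ahead of it (arm.nose_length is the distance from the TCP to the fingertips, in m); z points along the fingers, y is the line along which they close (so a half turn about z gives the same grasp; the last joint's range is limited). The gripper opens to 85 mm and grips with 20 to 120 N. Pads are 22 mm wide; open, the fingers measure 114 mm over their backs; the gripper's body (76 mm by 85 mm) begins 54 mm behind the grasp point. The pads swing forward as they close: fully open they stand 13 mm farther back than shut.
Start: joints at [-1.25, 0.116, 1.442, -0, 1.584, -0.038], TCP at [0.237, -0.632, 0.304] pointing down, gripper open.
Joint ranges: [-2.83, 2.83], [-0.83, 2.19], [0.07, 2.5], [-1.14, 4.28], [0.01, 3], [-2.97, 2.97]. Speed limits (rad/s): [1.89, 1.89, 2.22, 3.14, 3.14, 3.14].

### API

Orientations are given as a 3x3 rotation matrix whose columns are the frame's x, y, z axes.
In Python, from bench import arm gives the robot as it stands.
- The arm moves only by the shell command python3 jog.py 'ROWS'. ROWS is a JSON list that holds a single list of rows (three levels of brackets), with 1 to 5 rows, each of 5 numbers: dx, dy, dz in units of 100 mm, then a turn about the tool's z in units of 0.1 rad, then the finger opening in m; each row is the pose to reach, as a shift and turn from the pose commanded when the command began, along the tool's axes at that moment; what a row does not reach only later rows make up. A row lasts 1/10 s, in which the tool goes at most 0.05 m and 0.15 rad, less where a joint would pass 70% of its speed; a pose out of reach is approached as far as the arm can. The fingers move at their own pace and stop on an object; the grip force is fixed at half the most. Time passes only in rows, so rows that do not move let the fingers close. It prints the time, the measured TCP pose, the force, the opening and the grip force at its end. Input that does not fit is refused with a message, and nothing moves.
- arm.get_obs(): the state, without advancing time (a new reading comes with each control period).
- arm.snapshot(name): name is "scene" or "side" or "wrist"; returns the picture (384x512x3 uint8, blue, green, red); there is no depth.
- arm.camera_model(name): a dict with "camera_matrix" (3x3 intrinsics, pixels), "cam_to_world" (4x4, takes a point from camera to world coordinates). Camera axes: x right, y down, z forward; pixel columns grow to the right and rows downward; lengths in m; the calibration is good to about 2 mm. A picture is of the moment at which its call begins: read the wrist's pose just before it. camera_model takes no time and is no camera call; for the wrist camera it gives the pose at the moment of the call.
- arm.job_done(): hands the job in; it is judged then, once.
The state is a dict: "clock": time; "qpos": joint angles; "qd": joint speeds; "tau": joint torques, N m; "ee_pos": TCP position; "eef_rot": TCP orientation; "contact_force": force on the tool from outside, world axes, zero at the start; "moment": the same for the moment, N m; "opening": finger opening in m; "finger_force": force on a finger pad.
Only numpy, scipy, OpenCV 4.12 (cv2) and the standard library are available. Lean on these libraries where they do the work, as an engineer would, in place of code of your own. Each camera call takes 0.05 s, during which the arm holds its last target. There are 200 camera calls.

### The job

Of the two flanged brass bushes on the white peg stand one is reamed to size and slips over the steel gauge pin that stands in the small vice; the other is undersize and will not go on; trying them on the pin tells which. Put the undersize bush into the red rework tray, and slide the good one down the gauge pin until its flange sits fully home on the vice's soft jaws. Then draw the good bush off the pin again, turn it onto its side in the air so that its bore lies level and its flange face stands upright for inspection, and finish while holding it still like that, at least 15 cm above the table; leave the other things on the table where they are.

Things in the scene. Friction and masses are not known exactly. Their poses are not given: they have to be found in the camera images.
- bush_1: Brass flanged bush, 44 mm tall: flange 40 mm wide, 5 mm thick, at the bottom; plain barrel of 28 mm diameter above; bore through all; about 0.14 kg. Stands flange down over a peg. Origin: on the axis at the flange's underside, z towards the barrel end. One of the two bushes has a 20 mm bore, which fits the pin with 1 mm to spare all round.
- bush_2: The other brass bush, outside the same as bush_1, same origin and axes. One of the two (not told which; on either peg) has a 16.5 mm bore and stops at the pin's tip.
- pin_seat (a point): Point on the gauge pin's axis at the level of the flat top of the aluminium soft jaws (50 x 67 mm, 46.5 mm above the table), on which the flange rests when a bush is home. The pin is clamped upright in a small green vice, 172 x 60 x 47 mm, fixed to the table. x points along the vice, away from its T-bar, z up.
- pin_tip (a point): Centre of the top of the gauge pin: polished steel, 18 mm diameter, upright, 34 mm above the seat, its top 3 mm tapered to 13 mm. The pin is fixed.
- peg_stand: White plastic peg stand, 60 (x) x 160 (y) x 14 mm, fixed to the table, with two steel pegs of 10.4 mm diameter that rise 30 mm above its top at y = +50 mm and y = -50 mm. Origin at the centre of its underside. The bushes start on the pegs, standing on its top.
- rework_tray: Open red plastic tray with a black liner, 120 (x) x 100 (y) x 28 mm outside, walls and floor 3 mm thick, fixed to the table. Origin at the centre of its underside.
- dropper_bottle: Loose brown dropper bottle with a black teat, 35 mm diameter, 91 mm tall, standing behind the vice. Origin at the centre of its underside. To be left where it is.
- brown_sample: Loose brown mounted sample, a disc of 30 mm diameter, 19 mm tall. Origin at the centre of its underside. To be left where it is.
- green_sample: Loose green mounted sample, a disc of 32 mm diameter, 21 mm tall. Origin at the centre of its underside. To be left where it is.
- loupe: Loose black eye loupe, 37 mm diameter, 33 mm tall, near the microscope. Origin at the centre of its underside. To be left where it is.

How it is judged:
By the outcome, as a careful person would: the job done as asked, in the order asked, and still so for the second after the job is handed in, while the arm keeps its last pose, push and grip.
It also fails if it takes over 66 s, if anything falls off the work surface, if the arm or the gripper's body presses on something with over 40 N, if the wrist force passes 120 N, or if a joint passes its speed limit or range.

## Working session

There is one attempt and no reset: what is moved stays moved. The work goes in short steps, Python scripts to look and compute and a shell command to move; the robot and the scene stay as the last step left them, time stands still between calls to the robot, and variables do not carry over. Pictures are saved under pics/ and viewed, at most 10 in all, crops included, and the job is handed in when it is done.

```bash
ls; mkdir -p pics; python3 - <<'E'
from bench import arm
import cv2
o=arm.get_obs();print(o['ee_pos'],o['eef_rot'],o['opening'],arm.nose_length,o['clock'])
for n in ["scene","side"]:
    cv2.imwrite(f"pics/{n}0.png",arm.snapshot(n)); print(n,arm.camera_model(n))
E
```

```text
bench.py
jog.py
pics
[ 0.23697444 -0.63191194  0.30313924] [[ 9.36321619e-01  3.51143403e-01 -3.68546650e-04]
 [ 3.51143593e-01 -9.36320929e-01  1.13802213e-03]
 [ 5.45310231e-05 -1.19496752e-03 -9.99999285e-01]] 0.08561116304543659 0.0726 0.0
scene {'camera_matrix': array([[443.02963983,   0.        , 258.18423385],
       [  0.        , 443.02963983, 183.74566335],
       [  0.        ,   0.        ,   1.        ]]), 'cam_to_world': array([[-0.68064298, -0.45042654,  0.57778981, -0.18599934],
       [-0.73257524,  0.42669404, -0.5303449 ,  0.69183197],
       [-0.00765805, -0.78425004, -0.62039763,  0.85816445],
       [ 0.        ,  0.        ,  0.        ,  1.        ]])}
side {'camera_matrix': array([[372.83865506,   0.        , 253.39989749],
       [  0.        , 372.83865506, 191.31359588],
       [  0.        ,   0.        ,   1.        ]]), 'cam_to_world': array([[ 0.99848818,  0.04578497, -0.03041515,  0.5990309 ],
       [ 0.05208683, -0.6113633 ,  0.78963402, -0.97127214],
       [ 0.01755867, -0.79002446, -0.61282382,  0.85676441],
       [ 0.        ,  0.        ,  0.        ,  1.        ]])}
```
Note jog only moves translation + turn about tool z. How do we turn the bush on its side? "each of 5 numbers: dx,dy,dz, turn about tool's z, opening". Turn about tool's z only... So the tool always points down?! To tilt the bush on its side: bush must be gripped so that... "a pose out of reach is approached as far as the arm can". Hmm. Tool pointing down with turn about z can't tilt. Unless "turn" around z only... So we must exploit: bush hung by gripping off-center — pivot in fingers? E.g. gripping with light force by pads, let it pivot against something. Grip force is fixed at half the most. Pivot: hold bush by the flange edge/barrel between pads with y axis horizontal; push the bush against an object (e.g., the pin tip or tray edge) so it rotates about the finger axis (y axis) in the pads. Pads gripping barrel 28mm cylinder: contact with flat pads is a vertical line contact; rotating about y... the cylinder line contact on flat pad: rotation about pad normal is permitted with frictional torsion. The grip force 60N, friction maybe 0.5... torsional resistance of line contact length L: ~ mu N L/4 *2. Like 0.5*60*0.02/4*2=0.3Nm. Push with 10N at 30 mm lever. Feasible. Or: grip by flange? Alternatively lay bush on its side: Hmm, alternatively the tool tilt: "a pose out of reach is approached as far as the arm can" - might lead to orientation changes? Probably not.

View pics/scene0.png

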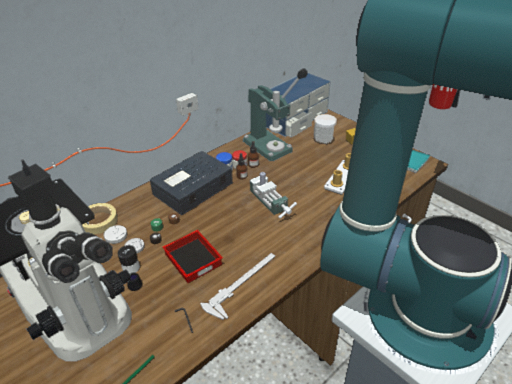

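View pics/side0.png

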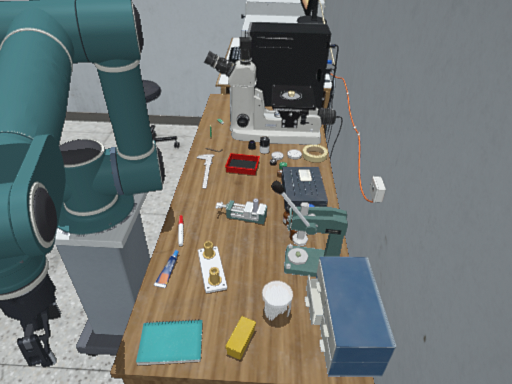

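Scene: vice near (270,195), tray (193,256), stand partly hidden (340,178). Side: stand (212,268) with bushes at (208,248) and (214,277), vice (245,211), tray (243,164). Now enlarged crops.

```bash
python3 - <<'E'
import cv2,numpy as np
a=cv2.imread("pics/side0.png")[145:300,180:290]; b=cv2.imread("pics/scene0.png")[140:290,150:310]
a=cv2.resize(a,None,fx=3.87,fy=3.87,interpolation=cv2.INTER_CUBIC)
cv2.imwrite("pics/c1.png",a); cv2.imwrite("pics/c2.png",cv2.resize(b,None,fx=4,fy=4,interpolation=cv2.INTER_CUBIC))
E
```

View pics/c1.png

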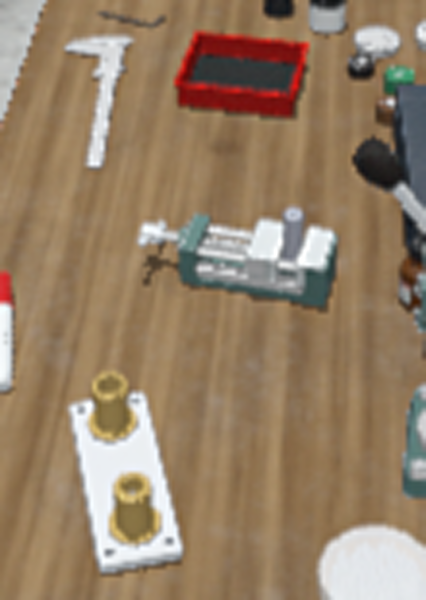

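View pics/c2.png

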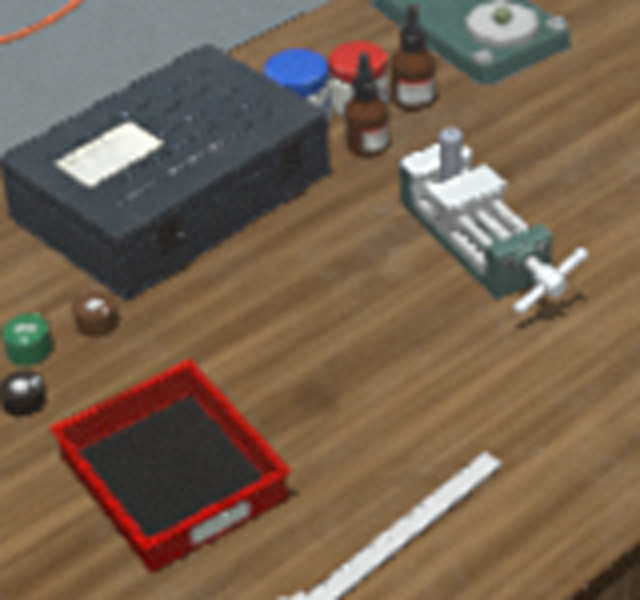

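```bash
cat > h.py <<'E'
import numpy as np
from bench import arm
def ray(name,u,v,M=None):
    m=M or arm.camera_model(name);T=m["cam_to_world"]
    d=T[:3,:3]@np.linalg.inv(m["camera_matrix"])@[u,v,1];return T[:3,3],d
def onz(name,u,v,z,M=None):
    p,d=ray(name,u,v,M);return p+d*(z-p[2])/d[2]
def side(x,y,z): return onz("side",180+(x+.5)/3.87-.5,145+(y+.5)/3.87-.5,z)
def scene(x,y,z): return onz("scene",150+(x+.5)/4-.5,140+(y+.5)/4-.5,z)
def togo(world,clear=0):
    "shift in tool axes to bring TCP to world"
    o=arm.get_obs();return o['eef_rot'].T@(np.array(world)-o['ee_pos'])
E
python3 - <<'E'
from h import *
np.set_printoptions(precision=4,suppress=True)
print("A top",side(110,383,.058),"B top",side(132,489,.058))
print("pin",side(293,214,.0805),scene(451,134,.0805))
print("tray",*[side(*p,.028) for p in[(196,33),(308,43)]],*[scene(*p,.028) for p in[(190,362),(288,470),(153,545),(55,430)]])
s=[side(*p,.014) for p in[(70,407),(145,393),(182,550),(102,568)]];print("stand",s,np.mean(s,0))
print("jaws scene",[scene(*p,.0465) for p in [(402,160),(435,143),(507,185),(440,200)]])
E
```

```text
A top [ 0.439  -0.2035  0.058 ] B top [ 0.4697 -0.3051  0.058 ]
pin [ 0.5693 -0.0169  0.0805] [ 0.5664 -0.0158  0.0805]
tray [0.4482 0.3487 0.028 ] [0.5694 0.3382 0.028 ] [0.553  0.2365 0.028 ] [0.4334 0.2497 0.028 ] [0.4424 0.3466 0.028 ] [0.5625 0.3369 0.028 ]
stand [array([ 0.4026, -0.1894,  0.014 ]), array([ 0.4596, -0.1702,  0.014 ]), array([ 0.5058, -0.3215,  0.014 ]), array([ 0.4512, -0.3407,  0.014 ])] [ 0.4548 -0.2554  0.014 ]
jaws scene [array([0.601 , 0.002 , 0.0465]), array([ 0.5994, -0.0302,  0.0465]), array([ 0.5258, -0.0339,  0.0465]), array([0.5469, 0.0137, 0.0465])]
```

```bash
python3 - <<'E'
from h import *
np.set_printoptions(precision=4,suppress=True)
print(togo([.4395,-.2065,.24]), "bottle",scene(368,150,0.0))
E
```

```text
[ 0.339  -0.3272  0.0636] bottle [ 0.6744 -0.0266  0.    ]
```

The rows are not in the units I measure in: shifts go in units of 100 mm and turns go in units of 0.1 rad. I convert before sending: 0.17 m is 1.7, -0.164 m is -1.64.

```bash
python3 jog.py '[[[0.34, -0.33, 0.06, 0, 0.085], [0.68, -0.65, 0.12, 0, 0.085], [1.02, -0.98, 0.18, 0, 0.085], [1.36, -1.31, 0.24, 0, 0.085], [1.7, -1.64, 0.32, 0, 0.085]]]'; python3 jog.py '[[[0.34, -0.33, 0.06, 0, 0.085], [0.68, -0.65, 0.12, 0, 0.085], [1.02, -0.98, 0.18, 0, 0.085], [1.36, -1.31, 0.24, 0, 0.085], [1.69, -1.63, 0.32, 0, 0.085]]]';python3 jog.py '[[[0, 0, 0, 0, 0.085], [0, 0, 0, 0, 0.085]]]'
python3 - <<'E'
from h import *
import cv2
np.set_printoptions(precision=4,suppress=True)
o=arm.get_obs();print(o['clock'],o['ee_pos'],o['contact_force'],togo([.4395,-.2065,.24]))
print(arm.camera_model("wrist"))
cv2.imwrite("pics/w1.png",arm.snapshot("wrist"))
E
```

```text
clock: 0.6
ee_pos: [0.3389, -0.417, 0.2715]
eef_rot: [[0.936, 0.351, 0.0], [0.351, -0.936, 0.0], [0.0, 0.0, -1.0]]
contact_force: [0.8, -0.3, -0.1]
opening: 0.0847
finger_force: 0.0
clock: 1.1
ee_pos: [0.44, -0.2049, 0.2398]
eef_rot: [[0.936, 0.351, 0.0], [0.351, -0.936, -0.0], [0.0, 0.0, -1.0]]
contact_force: [0.9, -0.2, 0.5]
opening: 0.0847
finger_force: 0.0
clock: 1.3
ee_pos: [0.4398, -0.2061, 0.2397]
eef_rot: [[0.935, 0.353, -0.001], [0.353, -0.935, -0.0], [-0.0, -0.0, -1.0]]
contact_force: [-0.9, 0.3, 0.2]
opening: 0.0851
finger_force: 0.0
1.3 [ 0.4398 -0.2061  0.2397] [-0.889   0.2784  0.1609] [-0.0004  0.0003 -0.0003]
{'camera_matrix': array([[269.0059,   0.    , 254.2342],
       [  0.    , 269.0059, 195.7241],
       [  0.    ,   0.    ,   1.    ]]), 'cam_to_world': array([[ 0.3526, -0.8871, -0.2977,  0.5171],
       [-0.9358, -0.3346, -0.1114, -0.1769],
       [-0.0008,  0.3179, -0.9481,  0.3105],
       [ 0.    ,  0.    ,  0.    ,  1.    ]])}
```

View pics/w1.png

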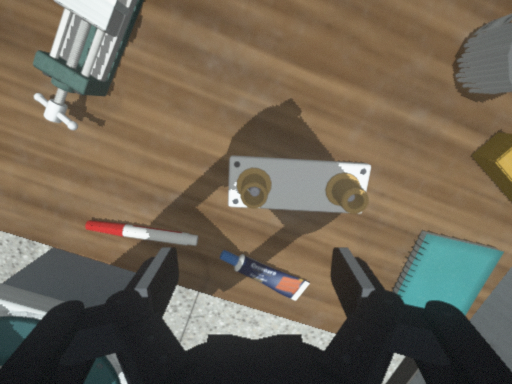

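Wrist view: bush A top at (254,193), B top at (353,199), stand corners (229,157),(370,163),(368,213),(228,208), vice top left.

```bash
python3 - <<'E'
from h import *
import cv2
np.set_printoptions(precision=4,suppress=True)
print(onz("wrist",254,193.5,.058),onz("wrist",353,199,.058))
s=[onz("wrist",*p,.014) for p in[(229,157),(370,163),(368,213),(228,208)]];print(np.mean(s,0),s)
im=cv2.imread("pics/w1.png")[140:230,215:385]
cv2.imwrite("pics/w1c.png",cv2.resize(im,None,fx=4.6,fy=4.6,interpolation=cv2.INTER_CUBIC))
E
```

```text
[ 0.4396 -0.2065  0.058 ] [ 0.4688 -0.3007  0.058 ]
[ 0.4527 -0.2567  0.014 ] [array([ 0.4563, -0.1706,  0.014 ]), array([ 0.5052, -0.3203,  0.014 ]), array([ 0.4509, -0.3469,  0.014 ]), array([ 0.3985, -0.1891,  0.014 ])]
```

View pics/w1c.png

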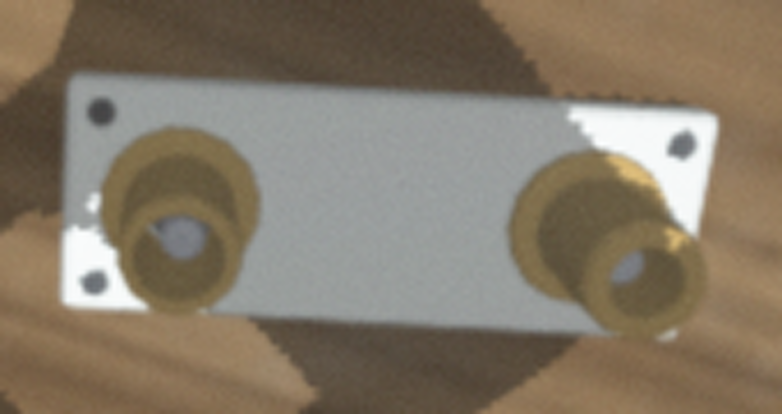

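A's bore looks wider than B's (about 20 vs 17 mm), so B is tried first.

```bash
python3 - <<'E'
from h import *
np.set_printoptions(precision=4,suppress=True)
print(onz("wrist",355.2,200.4,.058),onz("wrist",254.1,194.3,.058))
print(togo([.4697,-.303,.098]))
E
```

```text
[ 0.4682 -0.3035  0.058 ] [ 0.4388 -0.2069  0.058 ]
[-0.0055  0.1005  0.1419]
```

```bash
python3 jog.py '[[[-0.03, 0.5, 0.2, 0, 0.085], [-0.06, 1, 0.4, 0, 0.085], [-0.06, 1.005, 0.5, 0, 0.085], [-0.06, 1.005, 0.8, 0, 0.085], [-0.06, 1.005, 1.1, 0, 0.085]]]' >/dev/null; python3 jog.py '[[[0, 0, 0.12, 0, 0.085], [0, 0, 0.24, 0, 0.085], [0, 0, 0.32, 0, 0.085], [0, 0, 0.32, 0, 0.085], [0, 0, 0.32, 0, 0.01]]]'; python3 jog.py '[[[0, 0, 0, 0, 0.01], [0, 0, 0, 0, 0.01], [0, 0, 0, 0, 0.01], [0, 0, 0, 0, 0.01], [0, 0, 0, 0, 0.01]]]'
```

```text
clock: 2.35
ee_pos: [0.4696, -0.3032, 0.0988]
eef_rot: [[0.936, 0.351, 0.001], [0.351, -0.936, -0.001], [0.001, 0.001, -1.0]]
contact_force: [0.6, -0.1, 0.5]
opening: 0.0729
finger_force: 0.0
clock: 2.85
ee_pos: [0.4695, -0.3031, 0.0986]
eef_rot: [[0.936, 0.351, 0.001], [0.351, -0.936, -0.0], [0.0, 0.001, -1.0]]
contact_force: [-2.1, 1.2, 5.7]
opening: 0.0271
finger_force: 58.8
```

Converted, -0.11 m is -1.1, -0.08 m is -0.8.

```bash
python3 jog.py '[[[0, 0, -0.2, 0, 0.01], [0, 0, -0.5, 0, 0.01], [0, 0, -0.8, 0, 0.01], [0, 0, -1.1, 0, 0.01], [0, 0, -1.1, 0, 0.01]]]'
python3 - <<'E'
from h import *
import cv2
np.set_printoptions(precision=4,suppress=True)
o=arm.get_obs();m=arm.camera_model("wrist")
im=arm.snapshot("wrist")
T=np.linalg.inv(m["cam_to_world"]);R=o['eef_rot']
for z in(.04,.054,.062,.084):
    for x in (-.014,0,.014):
        p=T@np.r_[o['ee_pos']+R@[x,0,z],1];q=m["camera_matrix"]@p[:3];print(z,x,q[:2]/q[2])
print(togo([.5678,-.0164,.098+.09]))
cv2.imwrite("pics/w2.png",cv2.resize(im[220:,120:400],None,fx=2.8,fy=2.8))
E
```

```text
clock: 3.35
ee_pos: [0.4702, -0.3036, 0.2124]
eef_rot: [[0.936, 0.351, 0.005], [0.351, -0.936, -0.003], [0.003, 0.005, -1.0]]
contact_force: [1.0, -0.6, -2.7]
opening: 0.0267
finger_force: 59.3
0.04 -0.014 [254.3941 307.3786]
0.04 0 [254.3788 283.9708]
0.04 0.014 [254.3623 258.9238]
0.054 -0.014 [254.394  289.4176]
0.054 0 [254.3801 267.6064]
0.054 0.014 [254.3653 244.4124]
0.062 -0.014 [254.394  280.5208]
0.062 0 [254.3808 259.5368]
0.062 0.014 [254.3667 237.2908]
0.084 -0.014 [254.3939 259.9751]
0.084 0 [254.3823 240.9926]
0.084 0.014 [254.37   221.0098]
[ 0.1925 -0.2342  0.0216]
```

View pics/w2.png

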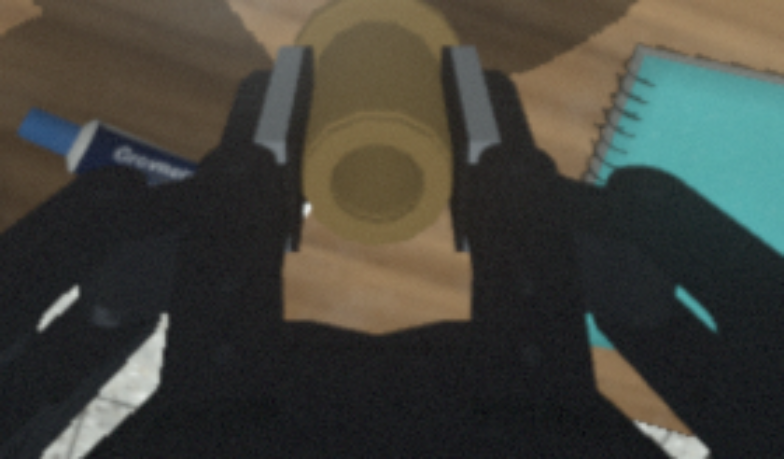

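Bush B sits centred in the grip (bore looks ~17 mm). Now move to look at the pin with the wrist camera.

```bash
python3 jog.py '[[[0.2, -0.45, 0, 0, 0.01], [0.4, -0.9, 0, 0, 0.01], [0.6, -1.35, 0, 0, 0.01], [0.8, -1.8, 0, 0, 0.01], [1, -2.2, 0, 0, 0.01]]]' >/dev/null; python3 jog.py '[[[0.1, -0.14, 0, 0, 0.01], [0.1, -0.14, 0, 0, 0.01], [0.1, -0.14, 0, 0, 0.01], [0.1, -0.14, 0, 0, 0.01]]]'
python3 - <<'E'
from h import *
import cv2
np.set_printoptions(precision=4,suppress=True)
o=arm.get_obs();m=arm.camera_model("wrist")
im=arm.snapshot("wrist")
T=np.linalg.inv(m["cam_to_world"])
q=m["camera_matrix"]@(T@np.r_[.5678,-.0164,.0805,1])[:3];q=q[:2]/q[2];print(q)
np.savez("m3.npz",K=m["camera_matrix"],T=m["cam_to_world"])
u,v=(q-[60,45]).astype(int);u=max(u,0);v=max(v,0);print(u,v)
cv2.imwrite("pics/w3.png",cv2.resize(im[v:v+90,u:u+120],None,fx=6,fy=6,interpolation=cv2.INTER_CUBIC))
E
```

```text
clock: 4.3
ee_pos: [0.4899, -0.046, 0.2072]
eef_rot: [[0.937, 0.35, -0.001], [0.35, -0.937, -0.0], [-0.001, -0.0, -1.0]]
contact_force: [-0.2, 0.4, -1.7]
opening: 0.0269
finger_force: 59.6
[253.7736 104.2397]
193 59
```

View pics/w3.png

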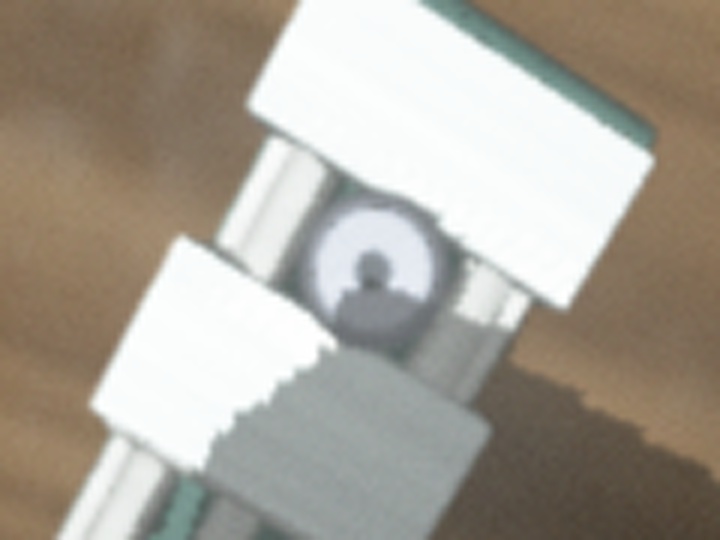

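Pin top centre at crop (372,268), i.e. image (254.6,103.3).

```bash
python3 - <<'E'
from h import *
np.set_printoptions(precision=4,suppress=True)
d=np.load("m3.npz");M={"camera_matrix":d["K"],"cam_to_world":d["T"]}
p=onz("wrist",254.6,103.3,.0805,M);print(p)
print(togo([p[0],p[1],.18]))
E
```

```text
[ 0.5686 -0.0167  0.0805]
[0.084  0.     0.0273]
```

Converted, 0.084 m is 0.84, 0.027 m is 0.27.

```bash
python3 jog.py '[[[0.45, 0, 0.1, 0, 0.01], [0.84, 0, 0.2, 0, 0.01], [0.84, 0, 0.27, 0, 0.01], [0.84, 0, 0.27, 0, 0.01], [0.84, 0, 0.27, 0, 0.01]]]'; python3 jog.py '[[[0, 0, 0.05, 0, 0.01], [0, 0, 0.1, 0, 0.01], [0, 0, 0.14, 0, 0.01], [0, 0, 0.14, 0, 0.01]]]'; python3 jog.py '[[[0, 0, 0.02, 0, 0.01], [0, 0, 0.04, 0, 0.01], [0, 0, 0.04, 0, 0.01]]]'
```

```text
clock: 4.85
ee_pos: [0.5682, -0.0166, 0.1809]
eef_rot: [[0.937, 0.35, -0.001], [0.35, -0.937, -0.0], [-0.001, -0.0, -1.0]]
contact_force: [-0.2, 0.1, -1.6]
opening: 0.0268
finger_force: 59.7
clock: 5.25
ee_pos: [0.5684, -0.0159, 0.1663]
eef_rot: [[0.936, 0.351, -0.001], [0.351, -0.936, 0.0], [-0.001, -0.0, -1.0]]
contact_force: [-0.3, -0.2, -1.5]
opening: 0.0272
finger_force: 59.7
clock: 5.55
ee_pos: [0.5689, -0.0159, 0.1631]
eef_rot: [[0.936, 0.351, 0.001], [0.351, -0.936, -0.0], [0.0, 0.001, -1.0]]
contact_force: [0.1, -1.2, 0.7]
opening: 0.0268
finger_force: 60.0
```

```bash
python3 - <<'E'
from h import *
np.set_printoptions(precision=4,suppress=True)
o=arm.get_obs();print(o['ee_pos'],o['contact_force'],o['moment'],togo([.5686,-.0167,.16]))
E
```

```text
[ 0.5689 -0.0159  0.1631] [ 0.0571 -1.1799  0.6653] [-0.2495 -0.1715 -0.0382] [-0.0006  0.0006  0.0031]
```

Converted, 0.003 m is 0.03, 0.002 m is 0.02.

```bash
python3 jog.py '[[[0, 0, 0.02, 0, 0.01], [0, 0, 0.03, 0, 0.01], [0, 0, 0.03, 0, 0.01]]]'; python3 jog.py '[[[0, 0, 0.02, 0, 0.01], [0, 0, 0.03, 0, 0.01], [0, 0, 0.03, 0, 0.01]]]'
```

```text
clock: 5.85
ee_pos: [0.5695, -0.016, 0.1622]
eef_rot: [[0.936, 0.351, 0.003], [0.351, -0.936, -0.001], [0.002, 0.002, -1.0]]
contact_force: [-5.0, -1.7, 18.2]
opening: 0.0266
finger_force: 61.7
clock: 6.15
ee_pos: [0.5698, -0.0161, 0.1609]
eef_rot: [[0.936, 0.351, 0.004], [0.351, -0.936, -0.001], [0.004, 0.003, -1.0]]
contact_force: [-10.0, -3.1, 33.0]
opening: 0.0268
finger_force: 63.0
```

Converted, -0.0015 m is -0.015, -0.009 m is -0.09.

```bash
python3 jog.py '[[[-0.015, 0.003, -0.09, 0, 0.01], [-0.015, 0.003, -0.09, 0, 0.01], [-0.015, 0.003, -0.04, 0, 0.01], [-0.015, 0.003, -0.02, 0, 0.01], [-0.015, 0.003, -0.02, 0, 0.01]]]';  python3 - <<'E'
from h import *
import cv2
print(arm.get_obs()['contact_force'])
cv2.imwrite("pics/w4.png",arm.snapshot("wrist"))
E
```

```text
clock: 6.65
ee_pos: [0.5688, -0.0166, 0.1611]
eef_rot: [[0.936, 0.351, 0.005], [0.351, -0.936, -0.0], [0.005, 0.002, -1.0]]
contact_force: [4.2, 0.4, 18.0]
opening: 0.0266
finger_force: 67.8
[ 4.16793685  0.44525834 17.97212021]
```

It stops at the tip again with the lateral force reversed: undersize. Into the tray.

Converted, -0.08 m is -0.8, -0.06 m is -0.6.

```bash
python3 jog.py '[[[0, 0, -0.3, 0, 0.01], [0, 0, -0.6, 0, 0.01], [0, 0, -0.8, 0, 0.01], [0, 0, -0.8, 0, 0.01]]]'; python3 - <<'E'
from h import *
np.set_printoptions(precision=4,suppress=True)
print(togo([.498,.292,.24]))
E
```

```text
clock: 7.1
ee_pos: [0.5681, -0.0165, 0.2411]
eef_rot: [[0.936, 0.351, 0.003], [0.351, -0.936, -0.0], [0.003, 0.001, -1.0]]
contact_force: [-0.5, 0.2, -1.8]
opening: 0.0265
finger_force: 68.6
[ 0.0427 -0.3135  0.0008]
```

Converted, 0.018 m is 0.18, 0.006 m is 0.06.

```bash
python3 jog.py '[[[0.06, -0.49, 0, 0, 0.01], [0.12, -0.98, 0, 0, 0.01], [0.18, -1.47, 0, 0, 0.01], [0.25, -1.96, 0, 0, 0.01], [0.32, -2.4, 0, 0, 0.01]]]'>/dev/null; python3 jog.py '[[[0.06, -0.4, 0, 0, 0.01], [0.107, -0.735, 0, 0, 0.01], [0.107, -0.735, 0.3, 0, 0.01], [0.107, -0.735, 0.6, 0, 0.01], [0.107, -0.735, 0.9, 0, 0.01]]]'; python3 jog.py '[[[0, 0, 0.3, 0, 0.01], [0, 0, 0.5, 0, 0.01], [0, 0, 0.58, 0, 0.01], [0, 0, 0.58, 0, 0.01]]]'
```

```text
clock: 8.1
ee_pos: [0.4965, 0.292, 0.1457]
eef_rot: [[0.936, 0.352, -0.002], [0.352, -0.936, -0.001], [-0.002, 0.0, -1.0]]
contact_force: [0.3, 0.3, -1.9]
opening: 0.0267
finger_force: 68.6
clock: 8.5
ee_pos: [0.4968, 0.2916, 0.0895]
eef_rot: [[0.936, 0.351, -0.002], [0.351, -0.936, -0.001], [-0.002, 0.0, -1.0]]
contact_force: [0.4, 0.5, -2.0]
opening: 0.0259
finger_force: 68.5
```

Converted, 0.001 m is 0.01.

```bash
python3 jog.py '[[[0, 0, 0.01, 0, 0.05], [0, 0, 0.01, 0, 0.05], [0, 0, 0.01, 0, 0.05], [0, 0, 0.01, 0, 0.05]]]'; python3 jog.py '[[[0, 0, -0.3, 0, 0.05], [0, 0, -0.7, 0, 0.05], [0, 0, -1.1, 0, 0.05], [0, 0, -1.5, 0, 0.05], [0, 0, -1.5, 0, 0.05]]]'; python3 - <<'E'
from h import *
import cv2
np.set_printoptions(precision=4,suppress=True)
print(togo([.4393,-.2069,.24]))
s=arm.snapshot("scene")[220:290,180:240]
c=cv2.imread("pics/w4.png")[220:,120:400]
a=cv2.resize(s,None,fx=5,fy=5);b=cv2.resize(c,(440,int(440*164/280)))
o=np.zeros((360,760,3),np.uint8);o[:350,:300]=a;o[:b.shape[0],310:750]=b
cv2.imwrite("pics/t.png",o)
E
```

```text
clock: 8.9
ee_pos: [0.4974, 0.292, 0.0901]
eef_rot: [[0.936, 0.351, 0.0], [0.351, -0.936, 0.0], [0.0, -0.0, -1.0]]
contact_force: [-0.9, 0.4, -0.3]
opening: 0.05
finger_force: 0.0
clock: 9.4
ee_pos: [0.4985, 0.2926, 0.2463]
eef_rot: [[0.936, 0.351, 0.007], [0.351, -0.936, 0.004], [0.008, -0.001, -1.0]]
contact_force: [0.3, -0.3, -0.4]
opening: 0.0497
finger_force: 0.0
[-0.2309  0.4469  0.0038]
```

View pics/t.png

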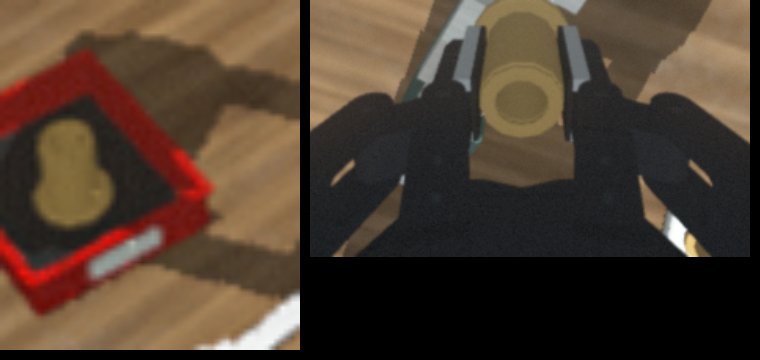

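Bush B stands in the tray. Now bush A.

Converted, 0.217 m is 2.17, 0.174 m is 1.74.

```bash
python3 jog.py '[[[-0.2, 0.43, 0, 0, 0.085], [-0.43, 0.87, 0, 0, 0.085], [-0.66, 1.3, 0, 0, 0.085], [-0.9, 1.74, 0, 0, 0.085], [-1.12, 2.17, 0, 0, 0.085]]]' >/dev/null; python3 jog.py '[[[-0.2, 0.43, 0, 0, 0.085], [-0.43, 0.87, 0, 0, 0.085], [-0.66, 1.3, 0, 0, 0.085], [-0.9, 1.74, 0, 0, 0.085], [-1.12, 2.17, 0, 0, 0.085]]]' >/dev/null;  python3 jog.py '[[[-0.07, 0.13, 0, 0, 0.085], [-0.07, 0.13, 0.3, 0, 0.085], [-0.07, 0.13, 0.5, 0, 0.085], [-0.07, 0.13, 0.5, 0, 0.085]]]'; python3 - <<'E'
from h import *
np.set_printoptions(precision=4,suppress=True)
print(togo([.4393,-.2067,.098]))
E
```

```text
clock: 10.85
ee_pos: [0.437, -0.207, 0.1864]
eef_rot: [[0.936, 0.351, -0.005], [0.351, -0.936, 0.003], [-0.003, -0.004, -1.0]]
contact_force: [0.8, 0.1, 0.7]
opening: 0.085
finger_force: 0.0
[0.0026 0.0009 0.0884]
```

Converted, 0.088 m is 0.88, 0.07 m is 0.7.

```bash
python3 jog.py '[[[0.02, 0.005, 0.4, 0, 0.085], [0.02, 0.005, 0.7, 0, 0.085], [0.02, 0.005, 0.88, 0, 0.085], [0.02, 0.005, 0.88, 0, 0.085], [0.02, 0.005, 0.88, 0, 0.01]]]'; python3 jog.py '[[[0, 0, 0, 0, 0.01], [0, 0, 0, 0, 0.01], [0, 0, 0, 0, 0.01], [0, 0, 0, 0, 0.01], [0, 0, 0, 0, 0.01]]]';python3 jog.py '[[[0, 0, -0.2, 0, 0.01], [0, 0, -0.5, 0, 0.01], [0, 0, -0.8, 0, 0.01], [0, 0, -1.1, 0, 0.01], [0, 0, -1.1, 0, 0.01]]]'
python3 - <<'E'
from h import *
import cv2
np.set_printoptions(precision=4,suppress=True)
im=arm.snapshot("wrist");cv2.imwrite("pics/w5.png",im)
a=cv2.imread("pics/w2.png")
b=cv2.resize(im[220:,120:400],None,fx=2.8,fy=2.8)
# column profile through barrel-end, and row profile, vs the earlier picture
for q in (a,b):
    print("row178",q[178,290:470:6].mean(1).astype(int)); print("col377",q[90:270:6,377].astype(int).mean(1).astype(int))
print(togo([.569,-.0166,.18]))
E
```

```text
clock: 11.35
ee_pos: [0.4405, -0.2074, 0.103]
eef_rot: [[0.936, 0.352, 0.0], [0.352, -0.936, -0.0], [0.0, 0.0, -1.0]]
contact_force: [0.3, 0.4, 0.9]
opening: 0.0728
finger_force: 0.0
clock: 11.85
ee_pos: [0.4405, -0.2077, 0.1032]
eef_rot: [[0.936, 0.351, 0.001], [0.351, -0.936, -0.001], [0.001, 0.001, -1.0]]
contact_force: [-2.1, 3.1, 9.1]
opening: 0.0265
finger_force: 58.9
clock: 12.35
ee_pos: [0.441, -0.208, 0.2164]
eef_rot: [[0.936, 0.351, 0.005], [0.351, -0.936, -0.003], [0.004, 0.005, -1.0]]
contact_force: [0.5, 0.0, -1.7]
opening: 0.0263
finger_force: 59.4
row178 [39 38 65 95 98 96 94 78 73 75 76 77 76 79 78 81 79 78 77 76 75 72 82 97
 97 97 96 59 33 40]
col377 [ 81  83  82  86  97  93 100 100  96  88  78  79  78  78  79  80  78  78
  77  78  76  90  83  96  96  98 102 102  98 100]
row178 [ 41  38  40  87 102  95  78  76  77  77  78  80  82  79  81  81  81  80
  80  83  79  78  75  78  97  99  93  38  38  40]
col377 [ 82  84  95  92 103 103  92  82  81  82  82  80  80  82  81  81  78  81
  81  80  87  89 100 100 114 110 102 101 103 108]
[ 0.1873 -0.134   0.034 ]
```

```bash
python3 jog.py '[[[0.42, -0.3, 0, 0, 0.01], [0.84, -0.6, 0, 0, 0.01], [1.26, -0.9, 0, 0, 0.01], [1.65, -1.18, 0, 0, 0.01], [1.88, -1.34, 0, 0, 0.01]]]'>/dev/null; python3 jog.py '[[[0, 0, 0.1, 0, 0.01], [0, 0, 0.2, 0, 0.01], [0, 0, 0.26, 0, 0.01], [0, 0, 0.26, 0, 0.01]]]'; python3 - <<'E'
from h import *
np.set_printoptions(precision=4,suppress=True)
print(togo([.5702,-.0161,.18]))
E
```

```text
clock: 13.3
ee_pos: [0.5682, -0.0168, 0.1843]
eef_rot: [[0.937, 0.35, -0.002], [0.35, -0.937, 0.0], [-0.002, -0.001, -1.0]]
contact_force: [0.3, -0.4, -1.6]
opening: 0.0264
finger_force: 59.4
[0.0022 0.     0.0043]
```

Converted, 0.018 m is 0.18, 0.016 m is 0.16.

```bash
python3 jog.py '[[[0.02, 0, 0.04, 0, 0.01], [0.02, 0, 0.08, 0, 0.01], [0.02, 0, 0.12, 0, 0.01], [0.02, 0, 0.16, 0, 0.01], [0.02, 0, 0.18, 0, 0.01]]]'; python3 jog.py '[[[0, 0, 0.03, 0, 0.01], [0, 0, 0.05, 0, 0.01], [0, 0, 0.05, 0, 0.01]]]'
```

```text
clock: 13.8
ee_pos: [0.5708, -0.0153, 0.1674]
eef_rot: [[0.936, 0.351, -0.0], [0.351, -0.936, 0.0], [-0.0, -0.0, -1.0]]
contact_force: [-1.0, -0.0, -2.1]
opening: 0.0266
finger_force: 59.4
clock: 14.1
ee_pos: [0.5708, -0.0153, 0.1626]
eef_rot: [[0.936, 0.351, -0.0], [0.351, -0.936, 0.0], [-0.0, -0.0, -1.0]]
contact_force: [-1.2, -0.5, -1.5]
opening: 0.0261
finger_force: 59.4
```

It slides on. Continue down to the seat.

```bash
python3 jog.py '[[[-0.006, 0.004, 0.05, 0, 0.01], [-0.006, 0.004, 0.1, 0, 0.01], [-0.006, 0.004, 0.15, 0, 0.01], [-0.006, 0.004, 0.2, 0, 0.01], [-0.006, 0.004, 0.24, 0, 0.01]]]'; python3 jog.py '[[[0, 0, 0.02, 0, 0.01], [0, 0, 0.04, 0, 0.01], [0, 0, 0.04, 0, 0.01]]]'
```

```text
clock: 14.6
ee_pos: [0.5704, -0.0159, 0.1383]
eef_rot: [[0.936, 0.351, -0.0], [0.351, -0.936, 0.0], [-0.0, -0.0, -1.0]]
contact_force: [0.5, 0.6, -1.1]
opening: 0.0263
finger_force: 59.4
clock: 14.9
ee_pos: [0.5706, -0.0159, 0.1357]
eef_rot: [[0.936, 0.351, 0.0], [0.351, -0.936, 0.0], [0.0, 0.0, -1.0]]
contact_force: [-4.3, 0.6, 6.9]
opening: 0.0257
finger_force: 60.1
```

Home on the jaws (7 N at the expected height). Press lightly, release, and regrip higher so it can be pivoted later.

```bash
python3 jog.py '[[[-0.005, 0, 0.01, 0, 0.01], [-0.005, 0, 0.02, 0, 0.01], [-0.005, 0, 0.02, 0, 0.01]]]'; python3 jog.py '[[[0, 0, -0.02, 0, 0.045], [0, 0, -0.02, 0, 0.045], [0, 0, -0.04, 0, 0.045], [0, 0, -0.1, 0, 0.045], [0, 0, -0.165, 0, 0.045]]]'; python3 jog.py '[[[0, 0, 0, 0, 0.01], [0, 0, 0, 0, 0.01], [0, 0, 0, 0, 0.01], [0, 0, 0, 0, 0.01]]]'
```

```text
clock: 15.2
ee_pos: [0.5706, -0.0159, 0.1356]
eef_rot: [[0.936, 0.351, 0.002], [0.351, -0.936, 0.0], [0.002, 0.0, -1.0]]
contact_force: [-11.9, 2.9, 24.7]
opening: 0.0262
finger_force: 61.9
clock: 15.7
ee_pos: [0.57, -0.0161, 0.1497]
eef_rot: [[0.936, 0.351, -0.0], [0.351, -0.936, 0.0], [-0.0, -0.0, -1.0]]
contact_force: [-0.2, 0.5, 1.0]
opening: 0.045
finger_force: 0.0
clock: 16.1
ee_pos: [0.5705, -0.016, 0.1508]
eef_rot: [[0.936, 0.351, 0.002], [0.351, -0.936, 0.0], [0.002, 0.001, -1.0]]
contact_force: [-3.3, 1.5, 12.6]
opening: 0.0249
finger_force: 58.2
```

```bash
python3 - <<'E'
from h import *
import cv2
cv2.imwrite("pics/side_home.png",arm.snapshot("side"));cv2.imwrite("pics/wr_home.png",arm.snapshot("wrist"))
o=arm.get_obs();print(o['ee_pos'],o['contact_force'],o['opening'],o['finger_force'])
E
```

```text
[ 0.57046828 -0.0160419   0.15077878] [-3.77277931  0.37634606 12.37500412] 0.025089682963630094 58.194271051324904
```

Converted, -0.11 m is -1.1, -0.09 m is -0.9.

```bash
python3 jog.py '[[[0, 0, -0.15, 0, 0.01], [0, 0, -0.35, 0, 0.01], [0, 0, -0.6, 0, 0.01], [0, 0, -0.9, 0, 0.01], [0, 0, -1.1, 0, 0.01]]]'; python3 - <<'E'
from h import *
np.set_printoptions(precision=4,suppress=True)
print(togo([.3997,-.2225,.26]))
E
```

```text
clock: 16.7
ee_pos: [0.5701, -0.0161, 0.2622]
eef_rot: [[0.936, 0.351, 0.002], [0.351, -0.936, -0.0], [0.002, 0.001, -1.0]]
contact_force: [0.2, 1.1, -0.7]
opening: 0.0248
finger_force: 59.2
[-0.232   0.1334  0.0019]
```

```bash
python3 jog.py '[[[-0.42, 0.24, 0, 0, 0.01], [-0.84, 0.48, 0, 0, 0.01], [-1.26, 0.72, 0, 0, 0.01], [-1.68, 0.96, 0, 0, 0.01], [-2, 1.16, 0, 0, 0.01]]]'>/dev/null; python3 jog.py '[[[-0.3, 0.174, 0, 0, 0.01], [-0.32, 0.174, 0.3, 0, 0.01], [-0.32, 0.174, 0.7, 0, 0.01], [-0.32, 0.174, 1, 0, 0.01], [-0.32, 0.174, 1, 0, 0.01]]]'; python3 - <<'E'
from h import *
np.set_printoptions(precision=4,suppress=True)
o=arm.get_obs();print(o['contact_force'],togo([.3997,-.2225,.1343]))
import cv2
cv2.imwrite("pics/w6.png",arm.snapshot("wrist"))
E
```

```text
clock: 17.7
ee_pos: [0.3982, -0.2217, 0.1562]
eef_rot: [[0.936, 0.351, -0.005], [0.351, -0.936, 0.003], [-0.003, -0.005, -1.0]]
contact_force: [0.5, -0.3, -1.1]
opening: 0.0249
finger_force: 59.4
[ 0.5278 -0.2542 -1.116 ] [0.0012 0.0013 0.0219]
```

Converted, 0.022 m is 0.22, 0.014 m is 0.14.

```bash
python3 jog.py '[[[0.01, 0.01, 0.12, 0, 0.01], [0.01, 0.01, 0.22, 0, 0.01], [0.01, 0.01, 0.22, 0, 0.01], [0.08, 0.01, 0.22, 0, 0.01], [0.14, 0.01, 0.22, 0, 0.01]]]'; python3 jog.py '[[[0.03, 0, 0, 0, 0.01], [0.06, 0, 0, 0, 0.01], [0.09, 0, 0, 0, 0.01], [0.12, 0, 0, 0, 0.01]]]'
```

```text
clock: 18.25
ee_pos: [0.4139, -0.2184, 0.1381]
eef_rot: [[0.936, 0.351, 0.001], [0.351, -0.936, -0.0], [0.001, 0.001, -1.0]]
contact_force: [0.4, 0.1, -1.0]
opening: 0.0249
finger_force: 59.4
clock: 18.65
ee_pos: [0.4241, -0.2145, 0.1377]
eef_rot: [[0.936, 0.351, -0.002], [0.351, -0.936, -0.001], [-0.002, 0.0, -1.0]]
contact_force: [-8.9, -2.2, 6.6]
opening: 0.0247
finger_force: 59.8
```

Converted, 0.012 m is 0.12, 0.009 m is 0.09.

```bash
python3 jog.py '[[[0.03, 0, 0.01, 0, 0.01], [0.06, 0, 0.02, 0, 0.01], [0.09, 0, 0.03, 0, 0.01], [0.12, 0, 0.03, 0, 0.01]]]'; python3 jog.py '[[[0.03, 0, 0, 0, 0.01], [0.06, 0, 0, 0, 0.01], [0.09, 0, 0, 0, 0.01], [0.12, 0, 0, 0, 0.01]]]';  python3 - <<'E'
from h import *
import cv2
cv2.imwrite("pics/w7.png",arm.snapshot("wrist"));cv2.imwrite("pics/s7.png",arm.snapshot("side"))
E
```

```text
clock: 19.05
ee_pos: [0.4354, -0.2106, 0.1346]
eef_rot: [[0.936, 0.351, -0.001], [0.351, -0.936, -0.002], [-0.002, 0.001, -1.0]]
contact_force: [-8.8, -7.8, 3.4]
opening: 0.0245
finger_force: 59.0
clock: 19.45
ee_pos: [0.4462, -0.2064, 0.1342]
eef_rot: [[0.936, 0.351, -0.003], [0.351, -0.936, -0.002], [-0.003, 0.0, -1.0]]
contact_force: [-10.4, -6.3, 0.5]
opening: 0.0249
finger_force: 58.7
```

```bash
python3 jog.py '[[[0.03, 0, 0, 0, 0.01], [0.06, 0, 0, 0, 0.01], [0.09, 0, 0, 0, 0.01], [0.12, 0, 0, 0, 0.01]]]'; python3 jog.py '[[[0.03, 0, 0, 0, 0.01], [0.06, 0, 0, 0, 0.01], [0.09, 0, 0, 0, 0.01], [0.12, 0, 0, 0, 0.01]]]'; python3 - <<'E'
from h import *
import cv2
cv2.imwrite("pics/w8.png",arm.snapshot("wrist"));cv2.imwrite("pics/s8.png",arm.snapshot("side"))
o=arm.get_obs();d=o['eef_rot'].T@(o['ee_pos']-[.439,-.2078,0]);print(d,o['contact_force'])
E
```

```text
clock: 19.95
ee_pos: [0.4574, -0.2018, 0.1343]
eef_rot: [[0.936, 0.351, -0.003], [0.351, -0.936, -0.001], [-0.003, -0.0, -1.0]]
contact_force: [-10.4, -3.5, 2.9]
opening: 0.024
finger_force: 58.6
clock: 20.35
ee_pos: [0.4671, -0.1976, 0.1322]
eef_rot: [[0.936, 0.351, -0.008], [0.351, -0.936, -0.0], [-0.007, -0.003, -1.0]]
contact_force: [-22.6, -10.4, -16.2]
opening: 0.0242
finger_force: 59.4
[ 0.02910531 -0.00018577 -0.13226113] [-16.31792524  -7.45128167 -10.37979023]
```

The rows are not in the units I measure in: shifts go in units of 100 mm and turns go in units of 0.1 rad. I convert before sending: -0.07 m is -0.7, -0.04 m is -0.4.

```bash
python3 jog.py '[[[-0.02, 0, 0, 0, 0.01], [-0.02, 0, -0.04, 0, 0.01], [-0.02, 0, -0.12, 0, 0.01], [0, 0, -0.4, 0, 0.01], [0, 0, -0.7, 0, 0.01]]]'; python3 jog.py '[[[0, 0, 0, 0, 0.01], [0, 0, 0, 0, 0.01]]]'; python3 - <<'E'
from h import *
import cv2
M=arm.camera_model("side");T=np.linalg.inv(M["cam_to_world"])
o=arm.get_obs();print(o['ee_pos'])
w=arm.snapshot("wrist");s=arm.snapshot("side");c=arm.snapshot("scene")
cv2.imwrite("pics/w9.png",w);cv2.imwrite("pics/s9.png",s);cv2.imwrite("pics/c9.png",c)
p=M["camera_matrix"]@(T@np.r_[o['ee_pos']-[0,0,.06],1])[:3];u,v=(p[:2]/p[2]).astype(int);print(u,v)
out=np.zeros((600,800,3),np.uint8)
f=lambda im,sz:cv2.resize(im,sz,interpolation=cv2.INTER_CUBIC)
out[:300,:440]=f(w[200:350,145:365],(440,300))
out[:300,450:800]=f(s[v-30:v+30,u-35:u+35],(350,300))
w8=cv2.imread("pics/w8.png")
out[300:,:440]=f(w8[200:350,145:365],(440,300))
s8=cv2.imread("pics/s8.png");out[300:,450:800]=f(s8[v-10:v+50,u-40:u+30],(350,300))
cv2.imwrite("pics/combo.png",out)
E
```

```text
clock: 20.95
ee_pos: [0.4693, -0.1971, 0.2047]
eef_rot: [[0.936, 0.351, -0.001], [0.351, -0.936, 0.001], [-0.001, -0.001, -1.0]]
contact_force: [0.3, -0.3, -0.9]
opening: 0.0237
finger_force: 60.0
clock: 21.15
ee_pos: [0.4696, -0.1974, 0.2048]
eef_rot: [[0.936, 0.351, 0.001], [0.351, -0.936, -0.0], [0.001, 0.001, -1.0]]
contact_force: [0.2, 0.0, -1.8]
opening: 0.0239
finger_force: 59.9
[ 0.46955193 -0.19735398  0.20477709]
217 220
```

View pics/combo.png

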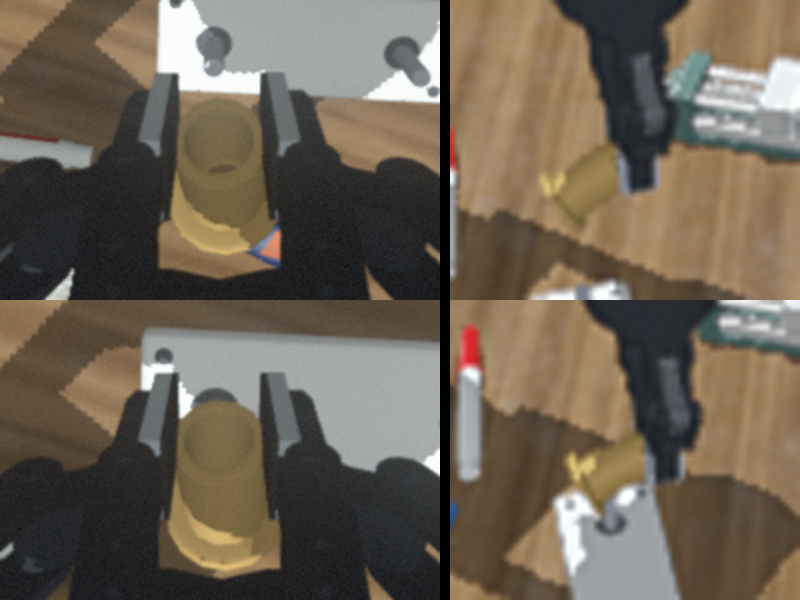

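The bush has pivoted in the grip to about 77-80° (flange towards -x). Next I calibrate the pivot height by touching the barrel on the peg top below the pivot, then press the flange rim on the stand's flat top to level it.

```bash
python3 - <<'E'
from h import *
np.set_printoptions(precision=4,suppress=True)
print(togo([.4409,-.2071,.130]))
E
```

```text
[-0.0297 -0.0005  0.0732]
```

```bash
python3 jog.py '[[[-0.3, -0.005, 0, 0, 0.01], [-0.3, -0.005, 0.3, 0, 0.01], [-0.3, -0.005, 0.6, 0, 0.01], [-0.3, -0.005, 0.7, 0, 0.01], [-0.3, -0.005, 0.7, 0, 0.01]]]'; python3 jog.py '[[[0, 0, 0.02, 0, 0.01], [0, 0, 0.03, 0, 0.01], [0, 0, 0.03, 0, 0.01]]]'; python3 jog.py '[[[0, 0, 0.01, 0, 0.01], [0, 0, 0.02, 0, 0.01], [0, 0, 0.02, 0, 0.01]]]';
```

```text
clock: 21.8
ee_pos: [0.4404, -0.2071, 0.1328]
eef_rot: [[0.936, 0.351, -0.003], [0.351, -0.936, 0.002], [-0.002, -0.003, -1.0]]
contact_force: [0.3, -0.2, -0.2]
opening: 0.0239
finger_force: 60.0
clock: 22.1
ee_pos: [0.4414, -0.2076, 0.1323]
eef_rot: [[0.936, 0.351, 0.001], [0.351, -0.936, -0.001], [0.001, 0.001, -1.0]]
contact_force: [-0.5, 0.5, -1.9]
opening: 0.0238
finger_force: 59.9
clock: 22.4
ee_pos: [0.441, -0.2074, 0.1294]
eef_rot: [[0.936, 0.351, -0.0], [0.351, -0.936, 0.0], [-0.0, -0.0, -1.0]]
contact_force: [0.2, 0.8, -1.5]
opening: 0.0241
finger_force: 59.9
```

```bash
python3 jog.py '[[[0, 0, 0.01, 0, 0.01], [0, 0, 0.02, 0, 0.01], [0, 0, 0.02, 0, 0.01]]]'; python3 jog.py '[[[0, 0, 0.01, 0, 0.01], [0, 0, 0.02, 0, 0.01], [0, 0, 0.02, 0, 0.01]]]'; python3 jog.py '[[[0, 0, 0.01, 0, 0.01], [0, 0, 0.02, 0, 0.01], [0, 0, 0.02, 0, 0.01]]]'; 
```

```text
clock: 22.7
ee_pos: [0.4409, -0.2074, 0.1272]
eef_rot: [[0.936, 0.351, -0.0], [0.351, -0.936, 0.0], [-0.0, -0.0, -1.0]]
contact_force: [0.1, -0.9, -0.9]
opening: 0.0242
finger_force: 59.9
clock: 23.0
ee_pos: [0.441, -0.2074, 0.1252]
eef_rot: [[0.936, 0.351, -0.0], [0.351, -0.936, 0.0], [-0.0, -0.0, -1.0]]
contact_force: [0.9, -0.3, -0.8]
opening: 0.0236
finger_force: 59.9
clock: 23.3
ee_pos: [0.441, -0.2074, 0.1232]
eef_rot: [[0.936, 0.351, -0.0], [0.351, -0.936, 0.0], [-0.0, -0.0, -1.0]]
contact_force: [-0.4, -0.1, -1.3]
opening: 0.0237
finger_force: 59.9
```

```bash
for i in 1 2; do python3 jog.py '[[[0, 0, 0.005, 0, 0.01], [0, 0, 0.01, 0, 0.01], [0, 0, 0.01, 0, 0.01]]]' | grep -E 'ee_pos|contact'; done; python3 jog.py '[[[0, 0, 0.005, 0, 0.01], [0, 0, 0.01, 0, 0.01], [0, 0, 0.01, 0, 0.01]]]'
```

```text
ee_pos: [0.441, -0.2075, 0.1224]
contact_force: [0.5, -0.8, -1.0]
ee_pos: [0.4412, -0.2075, 0.1218]
contact_force: [0.7, 1.3, 5.0]
clock: 24.2
ee_pos: [0.4414, -0.2076, 0.1214]
eef_rot: [[0.936, 0.351, 0.001], [0.351, -0.936, -0.0], [0.001, 0.001, -1.0]]
contact_force: [-2.1, 2.9, 12.2]
opening: 0.0238
finger_force: 61.0
```

Barrel touches the peg top at TCP z≈0.122. Now with the peg under the barrel near the flange, lower to the same height, which makes the barrel level.

Converted, 0.021 m is 0.21, -0.014 m is -0.14.

```bash
python3 jog.py '[[[0, 0, -0.12, 0, 0.01], [0, 0, -0.14, 0, 0.01], [0.1, 0, -0.14, 0, 0.01], [0.21, 0, -0.14, 0, 0.01], [0.21, 0, -0.12, 0, 0.01]]]' | grep -E 'ee_pos|contact'; for i in 1 2; do python3 jog.py '[[[0, 0, 0.02, 0, 0.01], [0, 0, 0.03, 0, 0.01], [0, 0, 0.03, 0, 0.01]]]' | grep -E 'ee_pos|contact';done;  python3 jog.py '[[[0, 0, 0.01, 0, 0.01], [0, 0, 0.02, 0, 0.01], [0, 0, 0.02, 0, 0.01]]]'
```

```text
ee_pos: [0.4621, -0.1996, 0.1326]
contact_force: [0.8, 1.4, 7.5]
ee_pos: [0.4617, -0.2, 0.1303]
contact_force: [0.4, 2.6, 12.5]
ee_pos: [0.4621, -0.2002, 0.1281]
contact_force: [3.1, 2.3, 17.6]
clock: 25.6
ee_pos: [0.4625, -0.2003, 0.1265]
eef_rot: [[0.936, 0.352, 0.005], [0.352, -0.936, -0.001], [0.004, 0.003, -1.0]]
contact_force: [6.0, 1.4, 17.2]
opening: 0.024
finger_force: 63.7
```

```bash
for i in 1 2; do python3 jog.py '[[[0, 0, 0.01, 0, 0.01], [0, 0, 0.02, 0, 0.01], [0, 0, 0.02, 0, 0.01]]]' | grep -E 'ee_pos|contact|rot';done;  python3 jog.py '[[[0, 0, 0.007, 0, 0.01], [0, 0, 0.015, 0, 0.01], [0, 0, 0.015, 0, 0.01]]]'
```

```text
ee_pos: [0.463, -0.2002, 0.1251]
eef_rot: [[0.936, 0.352, 0.006], [0.352, -0.936, -0.001], [0.005, 0.003, -1.0]]
contact_force: [7.9, 5.6, 23.2]
ee_pos: [0.4633, -0.2004, 0.1234]
eef_rot: [[0.936, 0.352, 0.007], [0.352, -0.936, -0.002], [0.006, 0.004, -1.0]]
contact_force: [11.1, 3.7, 23.9]
clock: 26.5
ee_pos: [0.4635, -0.2004, 0.1221]
eef_rot: [[0.936, 0.352, 0.008], [0.352, -0.936, -0.002], [0.006, 0.004, -1.0]]
contact_force: [10.3, 4.1, 25.0]
opening: 0.0238
finger_force: 66.3
```

```bash
python3 jog.py '[[[0, 0, 0.007, 0, 0.01], [0, 0, 0.012, 0, 0.01], [0, 0, 0.012, 0, 0.01]]]'| grep -E 'ee_pos|contact'; python3 jog.py '[[[0, 0, -0.09, 0, 0.01], [0, 0, -0.16, 0, 0.01], [-0.1, 0, -0.16, 0, 0.01], [-0.21, 0, -0.16, 0, 0.01], [-0.21, 0, -0.1, 0, 0.01]]]'| grep -E 'ee_pos|contact|rot';for i in 1 2 3; do python3 jog.py '[[[0, 0, 0.01, 0, 0.01], [0, 0, 0.02, 0, 0.01], [0, 0, 0.02, 0, 0.01]]]' | grep -E 'ee_pos|contact';done
```

```text
ee_pos: [0.4637, -0.2004, 0.1211]
contact_force: [13.7, 4.2, 25.4]
ee_pos: [0.4398, -0.2079, 0.1274]
eef_rot: [[0.937, 0.35, -0.0], [0.35, -0.937, -0.0], [-0.0, 0.0, -1.0]]
contact_force: [-0.4, -0.3, -0.9]
ee_pos: [0.4411, -0.2074, 0.1254]
contact_force: [0.6, 1.5, -0.5]
ee_pos: [0.4411, -0.2074, 0.1236]
contact_force: [-0.4, -0.6, -0.8]
ee_pos: [0.441, -0.2074, 0.1216]
contact_force: [-0.4, 0.9, -2.0]
```

```bash
for i in 1 2 3 4; do python3 jog.py '[[[0, 0, 0.005, 0, 0.01], [0, 0, 0.008, 0, 0.01], [0, 0, 0.008, 0, 0.01]]]' | grep -E 'ee_pos|contact';done
```

```text
ee_pos: [0.441, -0.2075, 0.1209]
contact_force: [-1.0, -0.4, -0.5]
ee_pos: [0.441, -0.2074, 0.1201]
contact_force: [0.6, -0.2, -1.2]
ee_pos: [0.4411, -0.2075, 0.1194]
contact_force: [0.1, -0.4, -0.5]
ee_pos: [0.4412, -0.2075, 0.119]
contact_force: [-0.4, 0.9, 6.2]
```

```bash
python3 jog.py '[[[0, 0, -0.06, 0, 0.01], [0, 0, -0.08, 0, 0.01], [0.1, 0, -0.08, 0, 0.01], [0.22, 0, -0.07, 0, 0.01], [0.22, 0, -0.06, 0, 0.01]]]'| grep -E 'ee_pos|contact';for i in 1 2 3 4; do python3 jog.py '[[[0, 0, 0.005, 0, 0.01], [0, 0, 0.01, 0, 0.01], [0, 0, 0.01, 0, 0.01]]]' | grep -E 'ee_pos|contact';done
```

```text
ee_pos: [0.4631, -0.1992, 0.1245]
contact_force: [1.9, 0.7, 4.8]
ee_pos: [0.4619, -0.1997, 0.1239]
contact_force: [3.1, 2.7, 6.5]
ee_pos: [0.4621, -0.1997, 0.1234]
contact_force: [3.4, 4.0, 9.3]
ee_pos: [0.4624, -0.1997, 0.1228]
contact_force: [4.3, 5.0, 12.4]
ee_pos: [0.4627, -0.1996, 0.1223]
contact_force: [5.5, 7.3, 16.0]
```

```bash
for i in 1 2 3; do python3 jog.py '[[[0, 0, 0.01, 0, 0.01], [0, 0, 0.02, 0, 0.01], [0, 0, 0.03, 0, 0.01], [0, 0, 0.03, 0, 0.01]]]' | grep -E 'ee_pos|contact';done
```

```text
ee_pos: [0.4635, -0.1998, 0.1203]
contact_force: [8.4, 7.8, 22.1]
ee_pos: [0.4643, -0.1999, 0.1181]
contact_force: [14.1, 9.3, 26.2]
ee_pos: [0.4649, -0.2002, 0.1158]
contact_force: [18.4, 7.6, 28.6]
```

```bash
python3 jog.py '[[[0, 0, 0.007, 0, 0.01], [0, 0, 0.012, 0, 0.01], [0, 0, 0.012, 0, 0.01]]]'| grep -E 'ee_pos|contact'; python3 jog.py '[[[0, 0, -0.04, 0, 0.01], [0, 0, -0.1, 0, 0.01], [0, 0, -0.1, 0, 0.01], [0, 0, -0.06, 0, 0.01]]]'| grep -E 'ee_pos|contact';for i in 1 2 3 ; do python3 jog.py '[[[0, 0, 0.005, 0, 0.01], [0, 0, 0.01, 0, 0.01], [0, 0, 0.01, 0, 0.01]]]' | grep -E 'ee_pos|contact';done
```

```text
ee_pos: [0.4652, -0.2001, 0.115]
contact_force: [18.1, 10.2, 32.5]
ee_pos: [0.4621, -0.1997, 0.1169]
contact_force: [8.6, 9.5, 25.0]
ee_pos: [0.4625, -0.1997, 0.1165]
contact_force: [3.6, 7.0, 19.5]
ee_pos: [0.4627, -0.1996, 0.116]
contact_force: [3.2, 9.4, 23.3]
ee_pos: [0.463, -0.1996, 0.1154]
contact_force: [4.0, 10.7, 27.4]
```

```bash
for i in 1 2 3 4 5 ; do python3 jog.py '[[[0, 0, -0.01, 0, 0.01], [0, 0, -0.02, 0, 0.01], [0, 0, -0.02, 0, 0.01]]]' | grep -E 'ee_pos|contact';done
```

```text
ee_pos: [0.4625, -0.1996, 0.1166]
contact_force: [3.6, 6.3, 19.2]
ee_pos: [0.4619, -0.1997, 0.1175]
contact_force: [3.5, 2.8, 8.7]
ee_pos: [0.4613, -0.1997, 0.1187]
contact_force: [0.3, -0.6, 0.3]
ee_pos: [0.4615, -0.1997, 0.1211]
contact_force: [-0.2, 1.0, -1.6]
ee_pos: [0.4617, -0.1997, 0.1234]
contact_force: [0.1, -0.6, 0.1]
```

Converted, -0.021 m is -0.21, -0.01 m is -0.1.

```bash
python3 jog.py '[[[-0.1, 0, -0.02, 0, 0.01], [-0.21, 0, -0.02, 0, 0.01], [-0.21, 0, 0, 0, 0.01], [-0.21, 0, 0.02, 0, 0.01]]]'| grep -E 'ee_pos|contact';for i in 1 2 3 4 5; do python3 jog.py '[[[0, 0, 0.005, 0, 0.01], [0, 0, 0.01, 0, 0.01], [0, 0, 0.01, 0, 0.01]]]' | grep -E 'ee_pos|contact';done
```

```text
ee_pos: [0.4416, -0.2073, 0.1213]
contact_force: [-0.1, -0.2, -1.4]
ee_pos: [0.4421, -0.207, 0.1202]
contact_force: [-0.2, 0.1, -1.4]
ee_pos: [0.442, -0.2071, 0.1192]
contact_force: [0.0, 0.2, -1.3]
ee_pos: [0.4419, -0.2071, 0.1182]
contact_force: [1.0, 0.7, -0.0]
ee_pos: [0.4421, -0.2071, 0.1176]
contact_force: [-1.2, 1.0, 4.0]
ee_pos: [0.4422, -0.2072, 0.1173]
contact_force: [-4.0, 4.3, 12.4]
```

Barrel touches at 0.1180 under the pivot and 0.1185 near the flange, so it is level within about 2°. Lift and hold.

Converted, -0.02 m is -0.2, -0.17 m is -1.7.

```bash
python3 jog.py '[[[0, 0, -0.2, 0, 0.01], [0, 0, -0.5, 0, 0.01], [0, 0, -0.9, 0, 0.01], [0, 0, -1.3, 0, 0.01], [0, 0, -1.7, 0, 0.01]]]' >/dev/null; python3 jog.py '[[[0, 0, -0.2, 0, 0.01], [0, 0, -0.35, 0, 0.01], [0, 0, -0.4, 0, 0.01], [0, 0, -0.4, 0, 0.01], [0, 0, -0.4, 0, 0.01]]]' >/dev/null; python3 jog.py '[[[0, 0, 0, 0, 0.01], [0, 0, 0, 0, 0.01], [0, 0, 0, 0, 0.01], [0, 0, 0, 0, 0.01], [0, 0, 0, 0, 0.01]]]'; python3 - <<'E'
from h import *
import cv2
cm=lambda n:arm.camera_model(n)
o=arm.get_obs();R=o['eef_rot'];piv=o['ee_pos']+R@[0,0,.0615]
for n in("side","scene"):
    im=arm.snapshot(n);cv2.imwrite(f"pics/f_{n}.png",im)
    M=cm(n);T=np.linalg.inv(M["cam_to_world"])
    pr=lambda P:(lambda q:q[:2]/q[2])(M["camera_matrix"]@(T@np.r_[P,1])[:3])
    c=pr(piv-R[:,0]*.018);hsv=cv2.cvtColor(im,cv2.COLOR_BGR2HSV)
    u,v=c.astype(int);s=hsv[v-22:v+22,u-22:u+22]
    m=cv2.inRange(s,(17,110,60),(32,255,255));ys,xs=np.nonzero(m)
    print(n,c,len(xs),"cent",xs.mean()+u-22,ys.mean()+v-22)
    # model comparison: silhouette centroid for several tilts
    for deg in(65,80,90,100):
        t=np.radians(deg);a=-np.sin(t)*R[:,0]+np.cos(t)*R[:,2];b=np.cross(a,R[:,1])
        pts=[];mm=np.zeros(im.shape[:2],np.uint8)
        for z0,z1,r in((-.038,-.033,.02),(-.033,-.011,.014)):
            ring=[pr(piv-a*z+r*(np.cos(k)*R[:,1]+np.sin(k)*b)) for z in(z0,z1) for k in np.linspace(0,6.28,40)]
            cv2.fillConvexPoly(mm,cv2.convexHull((np.array(ring)*16).round().astype(np.int32)),255,shift=4)
        w=mm[v-22:v+22,u-22:u+22];print(deg,"IoU",(w&m>0).sum()/((w|m)>0).sum(),"cent",np.mean(np.nonzero(mm)[1]),np.mean(np.nonzero(mm)[0]))
E
```

```text
clock: 38.8
ee_pos: [0.442, -0.2071, 0.3262]
eef_rot: [[0.936, 0.351, -0.0], [0.351, -0.936, 0.0], [-0.0, -0.0, -1.0]]
contact_force: [-1.0, 0.3, -1.7]
opening: 0.024
finger_force: 68.9
side [197.62467444 189.93254195] 227 cent 193.80616740088107 189.74008810572687
65 IoU 0.36271186440677966 cent 195.69142857142856 193.7942857142857
80 IoU 0.45384615384615384 cent 194.9205298013245 191.7748344370861
90 IoU 0.52734375 cent 194.60365853658536 190.359756097561
100 IoU 0.5680933852140078 cent 194.3693181818182 189.0909090909091
scene [351.0286468  111.42016486] 329 cent 355.8328267477204 121.70516717325228
65 IoU 0.21243523316062177 cent 352.56115107913666 115.4820143884892
80 IoU 0.2789473684210526 cent 353.5668789808917 113.44585987261146
90 IoU 0.2961038961038961 cent 354.05882352941177 112.02352941176471
100 IoU 0.2951653944020356 cent 354.10555555555555 110.58888888888889
```

```bash
python3 -c "
from bench import arm
print(arm.job_done())"
```

```text
the job is handed in; nothing more can be done
None
```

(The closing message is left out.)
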